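# Unmould a candle from under its press board

### The arm

A 6-joint arm with a two-finger parallel gripper is mounted at the origin on the work surface. World frame = base frame: x ahead of the robot, y to its left, z up, the work surface at z = 0. Lengths are in m, angles in rad, forces in N, time in s.
With the tool pointing down it reaches from about 0.425 to 0.925 m from the base axis. Payload 12.5 kg.
Tool frame: the origin (TCP) lies on the mounting face of the last link; the fingertips stand 173 mm ahead of it and the grasp point (between the pads) lies 155 mm ahead of it; z points along the fingers, y is the line along which they close (so a half turn about z gives the same grasp; the last joint's range is limited). The gripper opens to 85 mm and grips with 20 to 120 N. Pads are 22 mm wide; open, the fingers measure 114 mm over their backs; the gripper's body (76 mm by 85 mm) begins 54 mm behind the grasp point. The pads swing forward as they close: fully open they stand 13 mm farther back than shut.
Start: joints at [-1.312, 0.491, 1.559, -0, 1.092, -0.106], TCP at [0.223, -0.584, 0.405] pointing down, gripper open.
Joint ranges: [-3.1, 3.1], [-0.84, 2.19], [0.05, 2.79], [-1.13, 4.28], [0.06, 2.93], [-2.69, 2.69]. Speed limits (rad/s): [2.22, 2.22, 2.79, 3.14, 3.14, 3.14].

### API

Orientations are given as a rotation vector (axis times angle).
In Python, from station import robot gives the robot as it stands.
- The arm moves only by the tool drive_tool, never from a script. Its argument "rows" is a list of rows, each a list of 7 numbers: the shift along the tool's x, y, z in mm, then the turn, a rotation vector about the tool's x, y, z in degrees, then the opening, from -1 (shut) to 1 (fully open). A call has 1 to 8 rows; each row shifts and turns the commanded pose from where the row before left it, along the tool's axes as they then stand; what a row does not reach is not made up. A row lasts 1/12 s, in which the tool goes at most 41.7 mm and 7.16 degrees, less where a joint would pass 70% of its speed; a pose out of reach is approached as far as the arm can. A call with a gripper value outside its range is refused whole. The fingers move at their own pace and stop on an object; "grip_force" is the grip in N (left out, the last holds). Time passes only in rows, so rows that do not move let the fingers close. It gives the time, the measured TCP pose, the force, the opening and the grip force at its end, in the units of the state.
- robot.read_state(): the state, without advancing time (a new reading comes with each control period).
- robot.get_image(name): name is "side" or "top"; returns the picture (384x512x3 uint8, red, green, blue); there is no depth.
- robot.get_calibration(name): a dict with "intrinsics" (3x3 intrinsics, pixels), "k1" (the pictures are not rectified: a ray, as slopes to the right and down, at radius r is drawn at 1 + k1 r^2 times it, then the intrinsics apply), "T" (4x4, takes a point from camera to world coordinates). Camera axes: x right, y down, z forward; pixel columns grow to the right and rows downward; lengths in m; the calibration is good to about 2 mm. A picture is of the moment at which its call begins. get_calibration takes no time and is no camera call.
- robot.hand_in(): hands the job in; it is judged then, once.
The state is a dict: "time_s": time; "qpos": joint angles; "qvel": joint speeds; "joint_torque": joint torques, N m; "eef_pos": TCP position; "eef_rot": TCP orientation; "wrist_force": force on the tool from outside, world axes, zero at the start; "moment": the same for the moment, N m; "grip_width": finger opening in m; "finger_force": force on a finger pad.
Only numpy, scipy, OpenCV 4.12 (cv2) and the standard library are available. Lean on these libraries where they do the work, as an engineer would, in place of code of your own. Each camera call takes 0.05 s, during which the arm holds its last target. There are 200 camera calls.

### The job

The candle in the metal mould has set: take the wooden press board off the mould and set it down flat, handle up, wholly on the green mat. Then lift the red candle out of the mould and lay it flat on the floor of the wooden tray. Set both down rather than dropping them, and leave the cup, the jar and the brush where they are.

Things in the scene. Friction and masses are not known exactly. Their poses are not given: they have to be found in the camera images.
- press_board: Pale wooden board, 120 (its x) x 80 (its y) x 12 mm thick, with a dark wooden grip rib standing on its middle: 70 mm long along x, 18 mm wide in y, from 12 to 38 mm above the underside. Loose, about 0.3 kg. Origin: centre of its underside; z up. It starts lying loose on top of the mould, over the middle of the candle, a little askew.
- candle: Red rigid wax candle with eight flat sides, 36 mm across flats, 146 mm long plus a 3 mm radius pale wick stub of 12 mm at its +x end (158 mm in all). Loose, about 0.16 kg. Origin: on its axis, at the middle of the overall length (the wax runs from x = -79 to +67 mm); x along the axis. It starts lying level in the mould's cavity, its axis 30 mm above the bench, its top 4 mm below the mould's top.
- mould: Fixed open aluminium mould, 190 (x) x 100 (y) x 52 mm high. Origin: centre of its underside; z up. A 12 mm base plate carries two blocks, at x = -95 to -32 and +32 to +95 mm, with a cavity along x, 41 mm wide, 168 mm long in all, floor at 12 mm, closed at both ends. Between the blocks a 64 mm finger gap runs right across in y, open at both sides down to the base plate.
- tray: Fixed open tray of dark wood, 230 (x) x 150 (y) x 35 mm high, walls and floor 8 mm thick. Origin: centre of its underside; z up. It and the mat may stand on either side of the mould.
- mat: Fixed green plastic mat on the bench, 190 (x) x 150 (y) x 5 mm thick. Origin: centre of its underside; z up.
- cup: White ceramic cup, 76 mm across, 60 mm high, bystander. Origin: centre of its underside.
- jar: Closed amber glass jar, 64 mm across, 100 mm high, bystander. Origin: centre of its underside.
- brush: Flat brush with pale wooden handle and dark bristles, lying on the bench, roughly along y, bystander. Long axis: its x.
There are look-alikes about, which are no part of the job. What is shaped like the press_board but turquoise or yellow is not meant.

How it is judged:
On the way, in this order (a step that is already met when the one before it is completed fails the run):
1. the press board lies flat, handle up, on the green mat, released and at rest, with the candle still in the mould (x of press_board in the frame of mat between -0.055 and 0.055 m and y of press_board in the frame of mat between -0.04 and 0.04 m and z of press_board in the frame of mat between 0.001 and 0.009 m and angle between press_board's own z axis and vertical below 0.1 rad and linear speed of press_board below 0.03 m/s and contact force between press_board and the fingers below 0.2 N and z of candle in the frame of mould below 0.04 m and horizontal distance between candle and mould below 0.02 m), for 0.2 s.
2. the candle is lifted clear of the mould (height (world z) of candle above 0.07 m), for 0.05 s.
At the end, for the whole second after the job is handed in: Candle lying level (0.12 rad) on the tray floor, its axis 18 to 32 mm above the tray underside; press board flat (0.1 rad), handle up, on the green mat, centre within 55 mm (mat x) and 40 mm (mat y) of the mat centre; both released and at rest (x of press_board in the frame of mat between -0.055 and 0.055 m and y of press_board in the frame of mat between -0.04 and 0.04 m and z of press_board in the frame of mat between 0.001 and 0.009 m and angle between press_board's own z axis and vertical below 0.1 rad and linear speed of each of press_board, candle below 0.03 m/s and contact force between each of press_board, candle and the fingers below 0.2 N and x of candle in the frame of tray between -0.107 and 0.107 m and y of candle in the frame of tray between -0.067 and 0.067 m and z of candle in the frame of tray between 0.018 and 0.032 m and angle between candle's own x axis and vertical between 1.45 and 1.69 rad and angular speed of candle below 0.3 rad/s); the robot touches nothing.
It fails at once if the press board let go in the air, more than about 8 cm over the mat (height (world z) of press_board above 0.085 m and contact force between press_board and the fingers below 0.05 N and contact force between press_board and the arm below 0.05 N).
It fails at once if the candle let go in the air, more than about 6 cm over the tray floor (height (world z) of candle above 0.085 m and contact force between candle and the fingers below 0.05 N and contact force between candle and the arm below 0.05 N).
It fails at once if the cup moved by more than 25 mm or tipped over (distance of cup from where it was at the start of the episode above 0.025 m or angle between cup's own z axis and vertical above 0.4 rad).
It fails at once if the jar moved by more than 25 mm or tipped over (distance of jar from where it was at the start of the episode above 0.025 m or angle between jar's own z axis and vertical above 0.4 rad).
It fails at once if the brush moved by more than 25 mm (distance of brush from where it was at the start of the episode above 0.025 m).
It also fails if it takes over 50 s, if anything falls off the work surface, if the arm or the gripper's body presses on something with over 40 N, if the wrist force passes 120 N, or if a joint passes its speed limit or range.

## Working session

There is one attempt and no reset: what is moved stays moved. The work goes in short steps, Python scripts to look and compute and a tool call to move; the robot and the scene stay as the last step left them, time stands still between calls to the robot, and variables do not carry over. Pictures are saved under pics/ and viewed, at most 10 in all, crops included, and the job is handed in when it is done.

Besides the shell and the picture viewer there is one more tool, called after "Request:" by a JSON object that holds its "method" and its "body", one argument or row to a line. drive_tool: Moves the arm, as the interface text tells. Its arguments: {"type":"object","properties":{"rows":{"type":"array"},"grip_force":{"type":"number"}},"required":["rows"]}

```bash
mkdir -p pics; ls; python3 - <<'E'
from station import robot
import cv2
for n in ("top","side"):
    im=robot.get_image(n); cv2.imwrite(f"pics/{n}0.png",im[:,:,::-1])
    c=robot.get_calibration(n); print(n,c)
print(robot.read_state())
E
```

```text
pics
top {'intrinsics': array([[448.51385405,   0.        , 251.89770597],
       [  0.        , 448.51385405, 193.34058373],
       [  0.        ,   0.        ,   1.        ]]), 'k1': -0.08409902769580957, 'T': array([[ 1.68156234e-02, -9.93742664e-01,  1.10420802e-01,
         3.53590515e-01],
       [-9.99853691e-01, -1.70590232e-02, -1.25987226e-03,
         7.71459655e-02],
       [ 3.13565984e-03, -1.10383461e-01, -9.93884128e-01,
         1.47696976e+00],
       [ 0.00000000e+00,  0.00000000e+00,  0.00000000e+00,
         1.00000000e+00]])}
side {'intrinsics': array([[361.67202349,   0.        , 258.61153059],
       [  0.        , 361.67202349, 200.18082792],
       [  0.        ,   0.        ,   1.        ]]), 'k1': -0.07424571480631913, 'T': array([[-0.99796989, -0.01466082,  0.06197704,  0.43651561],
       [-0.0608646 ,  0.50606211, -0.86034682,  0.95420891],
       [-0.01875085, -0.86237243, -0.50592707,  0.57393864],
       [ 0.        ,  0.        ,  0.        ,  1.        ]])}
{'time_s': 0.1, 'qpos': array([-1.31159225e+00,  4.91518816e-01,  1.55939207e+00, -1.08979554e-05,
        1.09169593e+00, -1.05626595e-01]), 'qvel': array([-0.00113417, -0.0018328 , -0.00186929,  0.00140825,  0.0006171 ,
       -0.0001548 ]), 'joint_torque': array([ 2.65789757e-03, -6.19447517e+01, -2.62025911e+01, -7.59151931e-05,
        2.90613505e-03,  2.92486547e-06]), 'eef_pos': array([ 0.22299334, -0.58384036,  0.40417272]), 'eef_rot': array([-3.08847352e+00, -5.69726214e-01,  1.37305839e-04]), 'wrist_force': array([0.59726139, 0.20560268, 0.5740319 ]), 'moment': array([ 0.00068375,  0.02533581, -0.00288572]), 'finger_force': 0.0, 'grip_width': 0.08583573131215029}
```

View pics/top0.png

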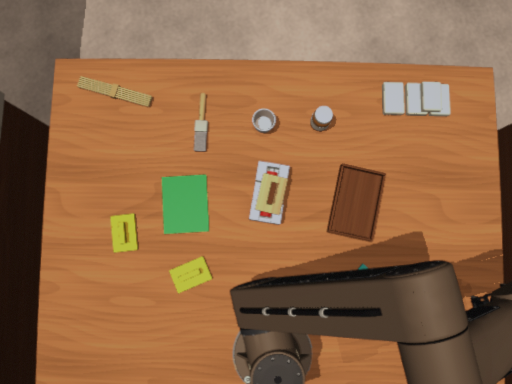

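View pics/side0.png

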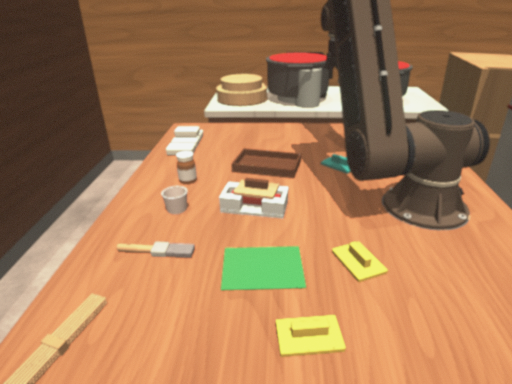

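The top view shows the mould with the pale board and dark rib at (271,194), the mat at (185,204) and the tray at (356,203). The cup is at (264,121), the jar at (322,118) and the brush at (202,125). The side view shows the same mould at (255,197), mat at (263,267) and tray at (267,162). The yellow and turquoise boards are decoys.

```bash
cat > h.py <<'E'
import numpy as np, cv2
from station import robot
C={n:robot.get_calibration(n) for n in("top","side")}
def ray(n,p):
    c=C[n];K=c["intrinsics"];d=np.array([(p[0]-K[0,2])/K[0,0],(p[1]-K[1,2])/K[1,1]])
    s=d.copy()
    for _ in range(20): s=d/(1+c["k1"]*(s@s))
    T=c["T"];return T[:3,3],T[:3,:3]@np.array([*s,1.])
def plane(n,p,z):
    o,d=ray(n,p);return o+d*(z-o[2])/d[2]
def tri(pt,ps):
    (o1,d1),(o2,d2)=ray("top",pt),ray("side",ps)
    t=np.linalg.lstsq(np.c_[d1,-d2],o2-o1,rcond=None)[0]
    a,b=o1+t[0]*d1,o2+t[1]*d2;return (a+b)/2,np.linalg.norm(a-b)
def blobs(img,lo,hi,roi,amin=8):
    x0,y0,x1,y1=roi;h=cv2.cvtColor(img,cv2.COLOR_RGB2HSV)
    m=np.zeros(h.shape[:2],np.uint8);m[y0:y1,x0:x1]=cv2.inRange(h,lo,hi)[y0:y1,x0:x1]
    cs=cv2.findContours(m,cv2.RETR_EXTERNAL,cv2.CHAIN_APPROX_NONE)[0]
    return m,sorted([c for c in cs if cv2.contourArea(c)>=amin],key=cv2.contourArea,reverse=True)
def rect(n,c,z):
    w=np.float32([plane(n,p,z)[:2] for p in c[:,0]+0.])
    r=cv2.minAreaRect(w*1000);b=cv2.boxPoints(r);e=b[1]-b[0],b[2]-b[1]
    l=max(e,key=np.linalg.norm);return np.round(r[0],1),np.round(r[1],1),round(np.degrees(np.arctan2(l[1],l[0]))%180,1)
E
python3 - <<'E'
import cv2,numpy as np
a=cv2.imread("pics/top0.png")[150:250,235:400];b=cv2.imread("pics/side0.png")[140:225,210:310]
a=cv2.resize(a,None,fx=4.8,fy=3*1.6,interpolation=cv2.INTER_CUBIC);cv2.imwrite("pics/topc.png",a)
cv2.imwrite("pics/sidec.png",cv2.resize(b,None,fx=7,fy=7,interpolation=cv2.INTER_CUBIC))
from h import *
for n,pts in(("top",[(271,194),(271,165),(185,204),(356,203),(359,190)]),("side",[(256,184),(240,192),(263,267),(225,197),(267,165)])):
    h=cv2.cvtColor(cv2.imread(f"pics/{n}0.png"),cv2.COLOR_BGR2HSV)
    for p in pts: print(n,p,h[p[1],p[0]])
E
```

```text
top (271, 194) [ 11 171 112]
top (271, 165) [109  15 191]
top (185, 204) [ 65 137 167]
top (356, 203) [ 11 167 113]
top (359, 190) [ 11 168 114]
side (256, 184) [ 11 126  97]
side (240, 192) [ 24  97 231]
side (263, 267) [ 63 126 211]
side (225, 197) [ 34   7 241]
side (267, 165) [ 10 133 146]
```

View pics/topc.png

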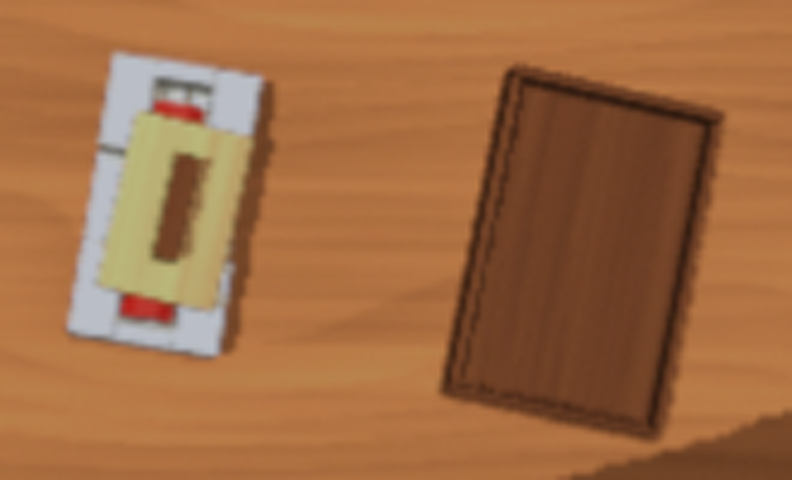

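View pics/sidec.png

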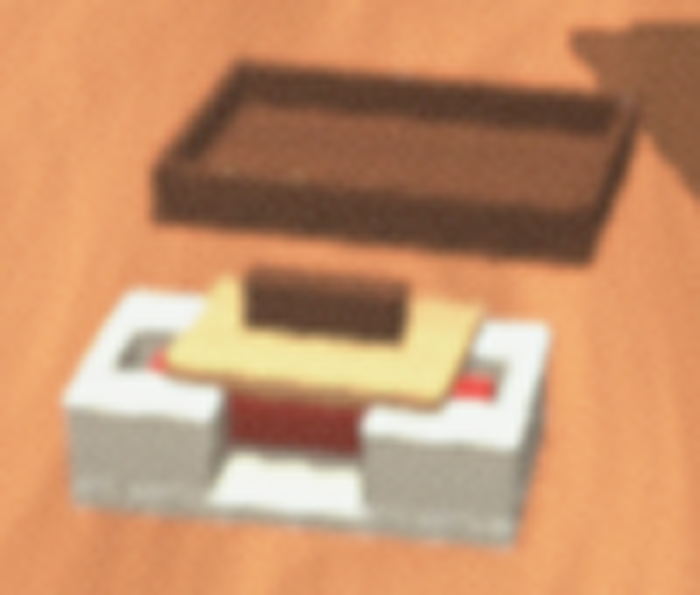

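The crops show the rib's top face in the top view at corners (183,154), (208,157), (178,263), (153,258) at 4.8x, and in the side view at (246,280), (248,268), (408,278), (406,290) at 7x. The candle is visible in the finger gap. Its wick end points to +x.

```bash
python3 - <<'E'
from h import *
np.set_printoptions(precision=4,suppress=True)
t=cv2.imread("pics/top0.png")[:,:,::-1].copy();s=cv2.imread("pics/side0.png")[:,:,::-1].copy()
T=lambda p:(p[0]/4.8-.4+235,p[1]/4.8-.4+150); S=lambda p:(p[0]/7-.43+210,p[1]/7-.43+140)
def tr(name,prs):
    R=[tri(T(a),S(b)) for a,b in prs]; P=np.array([r[0] for r in R]); print(name,P.mean(0),"z",P[:,2],"gap",[round(r[1],4) for r in R])
tr("rib",[((183,154),(246,280)),((208,157),(248,268)),((178,263),(408,278)),((153,258),(406,290))])
tr("mouldtop",[((112,54),(66,403)),((265,76),(130,290)),((219,357),(550,325)),((68,333),(512,443))])
tr("board top",[((97,285),(438,402)),((218,310),(482,305)),((133,112),(165,360))])
tr("tray rim",[((508,66),(155,180)),((721,117),(238,64)),((658,438),(638,98)),((441,393),(590,262-55))])
for nm,lo,hi,roi,z in(("mat",(50,80,60),(80,255,255),(140,150,230,260),.005),("tray",(0,60,20),(20,255,128),(322,158,390,245),.035),
  ("rib",(0,100,20),(18,255,150),(258,175,285,215),.090),("board",(18,50,120),(32,200,255),(248,165,295,225),.064),("mould",(90,0,120),(130,60,255),(240,155,300,230),.052)):
    m,c=blobs(t,lo,hi,roi); 
    if nm=="mould": c=[np.vstack(c)]
    print(nm,rect("top",c[0],z),cv2.contourArea(c[0]))
m,c=blobs(s,(50,60,60),(80,255,255),(200,230,320,300));print("mat side",rect("side",c[0],.005))
m,c=blobs(t,(0,200,120),(6,255,255),(248,165,295,225),2);print([ (plane("top",k[:,0].mean(0),.048)) for k in c])
for n,p in(("cup",(264,119)),("jar",(323,114)),("brushtip",(201,150))): print(n,plane("top",p,{"cup":.06,"jar":.1}.get(n,.01)))
from scipy.spatial.transform import Rotation as R
st=robot.read_state();print(R.from_rotvec(st["eef_rot"]).as_matrix())
E
```

```text
rib [0.5102 0.0122 0.0905] z [0.089  0.0861 0.0919 0.0948] gap [np.float64(0.0014), np.float64(0.0007), np.float64(0.0018), np.float64(0.0007)]
mouldtop [0.5166 0.0201 0.0547] z [0.055  0.0545 0.0548 0.0545] gap [np.float64(0.0013), np.float64(0.0011), np.float64(0.0002), np.float64(0.0021)]
board top [0.4943 0.0314 0.0651] z [0.0623 0.0651 0.068 ] gap [np.float64(0.0007), np.float64(0.0006), np.float64(0.0004)]
tray rim [ 0.4905 -0.2631  0.0348] z [0.0304 0.0339 0.035  0.0401] gap [np.float64(0.0041), np.float64(0.0004), np.float64(0.0013), np.float64(0.0001)]
mat (array([479.8, 296.1]), array([186.9, 147.4]), np.float32(4.6)) 2412.0
tray (array([ 491.3, -262.9]), array([154.5, 231.8]), np.float32(168.2)) 3210.0
rib (array([510.6,  12. ]), array([21.6, 68.4]), np.float32(168.2)) 122.0
board (array([511.5,  14.3]), array([ 80.3, 120.2]), np.float32(168.1)) 869.0
mould (array([517. ,  20.5]), array([ 95.1, 187. ]), np.float32(171.5)) 426.0
mat side (array([478.7, 295.9]), array([186.2, 147. ]), np.float32(4.4))
[array([0.4498, 0.0436, 0.048 ])]
cup [0.7545 0.0401 0.06  ]
jar [ 0.7633 -0.1456  0.1   ]
brushtip [0.6589 0.2473 0.01  ]
[[ 0.9342  0.3568 -0.0003]
 [ 0.3568 -0.9342  0.001 ]
 [ 0.0001 -0.001  -1.    ]]
```

Request:
{"method": "drive_tool", "body": {
  "rows": [
    [28.3,-26.7,0,0,0,0,1],
    [28.3,-26.7,0,0,0,0,1],
    [28.3,-26.7,0,0,0,0,1],
    [28.3,-26.7,0,0,0,0,1],
    [28.3,-26.7,0,0,0,0,1],
    [28.3,-26.7,0,0,0,0,1],
    [28.3,-26.7,0,0,0,0,1],
    [28.3,-26.7,0,0,0,0,1]
  ],
  "grip_force": 50
}}

```text
time_s: 0.77
eef_pos: [0.3586, -0.3018, 0.4046]
eef_rot: [-3.089, -0.569, 0.0]
wrist_force: [1.4, -0.2, -0.4]
grip_width: 0.0851
finger_force: 0.0
```

Request:
{"method": "drive_tool", "body": {
  "rows": [
    [28.3,-26.7,0,0,0,0,1],
    [28.3,-26.7,0,0,0,0,1],
    [28.3,-26.7,0,0,0,0,1],
    [28.3,-26.7,0,0,0,0,1],
    [28.3,-26.7,0,0,0,0,1],
    [28.3,-26.7,0,0,0,0,1],
    [28.3,-26.7,0,0,0,0,1],
    [28.3,-26.7,0,0,0,0,1]
  ]
}}

```text
time_s: 1.43
eef_pos: [0.494, -0.0212, 0.4046]
eef_rot: [3.089, 0.57, -0.0]
wrist_force: [0.5, -0.5, 0.3]
grip_width: 0.0856
finger_force: 0.0
```

Request:
{"method": "drive_tool", "body": {
  "rows": [
    [28.3,-26.7,0,0,0,0,1],
    [0,0,20,0,0,6.6,1],
    [0,0,20,0,0,6.6,1],
    [0,0,20,0,0,6.6,1],
    [0,0,20,0,0,6.6,1],
    [0,0,20,0,0,6.6,1],
    [0,0,0,0,0,0,1],
    [0,0,0,0,0,0,1]
  ]
}}

```text
time_s: 2.1
eef_pos: [0.5106, 0.0118, 0.3043]
eef_rot: [3.125, -0.325, -0.003]
wrist_force: [0.0, 0.2, 0.7]
grip_width: 0.0856
finger_force: 0.0
```

```bash
cat >> h.py <<'E'
from scipy.spatial.transform import Rotation as Ro
def to(x,y,z,yaw):
    "tool-frame shift (mm) and turn about tool z (deg) to a TCP position and tool-x heading"
    s=robot.read_state();M=Ro.from_rotvec(s["eef_rot"]).as_matrix()
    h=np.degrees(np.arctan2(M[1,0],M[0,0]))
    print("t",s["time_s"],"pos",np.round(s["eef_pos"],4),"yaw",round(h,2),"tilt",np.round(M[:2,2],4),"w",round(s["grip_width"],4),"ff",s["finger_force"],"wf",np.round(s["wrist_force"],1))
    print("shift",np.round(M.T@(np.array([x,y,z])-s["eef_pos"])*1000,1),"turn",round(h-yaw,2))
E
python3 -c "
from h import *
to(.5108,.0125,.240,-11.9)
cv2.imwrite('pics/side1.png',robot.get_image('side')[100:300,130:400,::-1].repeat(2,0).repeat(2,1))"
```

```text
t 2.1 pos [0.5106 0.0118 0.3043] yaw -11.89 tilt [-0.0021  0.0001] w 0.0856 ff 0.0 wf [0.  0.2 0.7]
shift [ 0.2 -0.8 64.3] turn 0.01
```

Request:
{"method": "drive_tool", "body": {
  "rows": [
    [0,-0.8,20,0,0,0,1],
    [0,0,20,0,0,0,1],
    [0,0,14,0,0,0,0.5],
    [0,0,8,0,0,0,0],
    [0,0,2,0,0,0,-1],
    [0,0,0,0,0,0,-1],
    [0,0,0,0,0,0,-1],
    [0,0,0,0,0,0,-1]
  ]
}}

```text
time_s: 2.82
eef_pos: [0.511, 0.0125, 0.2419]
eef_rot: [3.124, -0.33, 0.003]
wrist_force: [0.2, 1.5, -1.3]
grip_width: 0.0169
finger_force: 49.1
```

Request:
{"method": "drive_tool", "body": {
  "rows": [
    [0,0,0,0,0,0,-1],
    [0,0,0,0,0,0,-1],
    [0,0,0,0,0,0,-1]
  ]
}}

```text
time_s: 3.07
eef_pos: [0.5109, 0.0125, 0.2419]
eef_rot: [3.124, -0.33, 0.004]
wrist_force: [0.0, 1.1, 6.8]
grip_width: 0.0167
finger_force: 50.0
```

Request:
{"method": "drive_tool", "body": {
  "rows": [
    [0,0,-5,0,0,0,-1],
    [0,0,-15,0,0,0,-1],
    [0,0,-20,0,0,0,-1],
    [0,0,-20,0,0,0,-1],
    [0,0,-20,0,0,0,-1],
    [0,0,0,0,0,0,-1],
    [0,0,0,0,0,0,-1]
  ]
}}

```text
time_s: 3.65
eef_pos: [0.5105, 0.0126, 0.3216]
eef_rot: [3.124, -0.331, 0.003]
wrist_force: [0.1, -0.2, -1.8]
grip_width: 0.0171
finger_force: 49.1
```

```bash
python3 -c "
from h import *
to(.479,.296,.200,4.5)
cv2.imwrite('pics/side2.png',robot.get_image('side')[60:300,130:400,::-1].repeat(2,0).repeat(2,1))"
```

```text
t 3.65 pos [0.5105 0.0126 0.3216] yaw -12.08 tilt [ 0.0022 -0.0003] w 0.0171 ff 49.05039846897125 wf [ 0.1 -0.2 -1.8]
shift [ -90.4 -270.5  121.4] turn -16.58
```

View pics/side2.png

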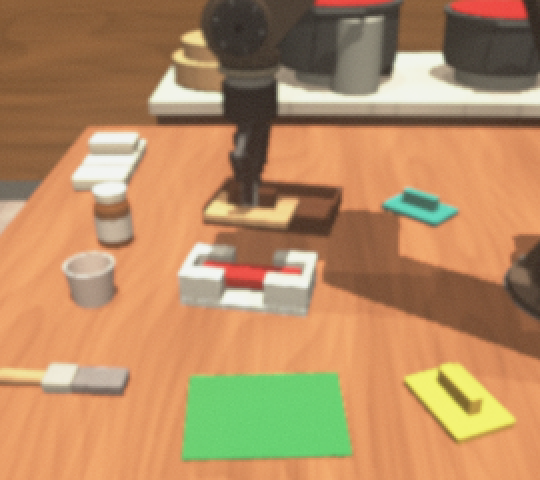

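The board hangs level in the gripper at (250,205), the candle is still in the mould, and the mat is clear.

Request:
{"method": "drive_tool", "body": {
  "rows": [
    [-11.3,-33.8,0,0,0,0,-1],
    [-11.3,-33.8,0,0,0,0,-1],
    [-11.3,-33.8,0,0,0,0,-1],
    [-11.3,-33.8,0,0,0,0,-1],
    [-11.3,-33.8,0,0,0,0,-1],
    [-11.3,-33.8,0,0,0,0,-1],
    [-11.3,-33.8,0,0,0,0,-1],
    [-11.3,-33.8,0,0,0,0,-1]
  ]
}}

```text
time_s: 4.37
eef_pos: [0.4783, 0.2976, 0.3192]
eef_rot: [3.123, -0.331, -0.003]
wrist_force: [1.2, -0.2, -1.7]
grip_width: 0.017
finger_force: 49.2
```

Request:
{"method": "drive_tool", "body": {
  "rows": [
    [0,0,20,0,0,-5.5,-1],
    [0,0,20,0,0,-5.5,-1],
    [0,0,20,0,0,-5.5,-1],
    [0,0,20,0,0,0,-1],
    [0,0,20,0,0,0,-1],
    [0,0,10,0,0,0,-1],
    [0,0,5,0,0,0,-1],
    [0,0,0,0,0,0,-1]
  ]
}}

```text
time_s: 5.03
eef_pos: [0.4788, 0.2958, 0.2044]
eef_rot: [3.138, 0.12, -0.004]
wrist_force: [-0.2, 0.8, -1.0]
grip_width: 0.017
finger_force: 49.4
```

```bash
python3 -c "
from h import *
to(.479,.296,.195,4.5)
cv2.imwrite('pics/side3.png',robot.get_image('side')[150:310,180:360,::-1].repeat(4,0).repeat(4,1)[:600])"
```

```text
t 5.0333 pos [0.4788 0.2958 0.2044] yaw 4.4 tilt [-0.0023 -0.0012] w 0.017 ff 49.351317286491394 wf [-0.2  0.8 -1. ]
shift [ 0.2 -0.2  9.4] turn -0.1
```

View pics/side3.png

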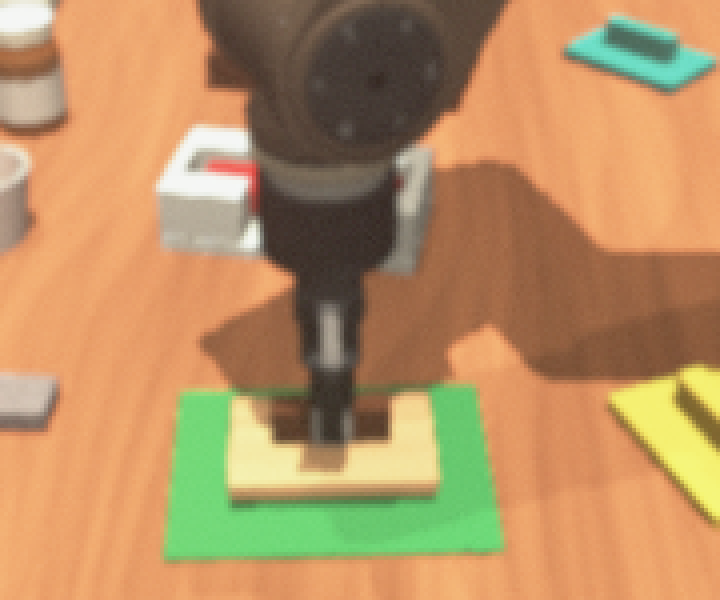

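The board (about 333,450) is over the mat, level and a few mm above it. I'll lower it until it makes contact.

Request:
{"method": "drive_tool", "body": {
  "rows": [
    [0,0,4,0,0,0,-1],
    [0,0,3,0,0,0,-1],
    [0,0,1,0,0,0,-1],
    [0,0,1,0,0,0,-1],
    [0,0,0,0,0,0,-1],
    [0,0,0,0,0,0,-1]
  ]
}}

```text
time_s: 5.58
eef_pos: [0.479, 0.2959, 0.1968]
eef_rot: [-3.139, -0.121, -0.0]
wrist_force: [0.3, 1.3, -2.2]
grip_width: 0.0172
finger_force: 49.4
```

Request:
{"method": "drive_tool", "body": {
  "rows": [
    [0,0,1,0,0,0,-1],
    [0,0,1,0,0,0,-1],
    [0,0,0,0,0,0,-1],
    [0,0,0,0,0,0,-1]
  ]
}}

```text
time_s: 5.92
eef_pos: [0.479, 0.2959, 0.1949]
eef_rot: [-3.139, -0.121, -0.001]
wrist_force: [-0.3, -0.0, 3.8]
grip_width: 0.017
finger_force: 49.9
```

The force has turned upward, so the board is in contact. I'll open and retreat.

Request:
{"method": "drive_tool", "body": {
  "rows": [
    [0,0,0,0,0,0,-0.3],
    [0,0,0,0,0,0,0.2],
    [0,0,0,0,0,0,0.6],
    [0,0,0,0,0,0,0.6],
    [0,0,-10,0,0,0,0.6],
    [0,0,-30,0,0,0,1],
    [0,0,-40,0,0,0,1],
    [0,0,-30,0,0,0,1]
  ]
}}

```text
time_s: 6.58
eef_pos: [0.4789, 0.2959, 0.3074]
eef_rot: [-3.139, -0.121, -0.001]
wrist_force: [-0.4, 0.7, -0.2]
grip_width: 0.0852
finger_force: 0.0
```

```bash
python3 -c "
from h import *
to(.517,.0203,.30,-8.5)"
```

```text
t 6.5833 pos [0.4789 0.2959 0.3074] yaw 4.4 tilt [0.0007 0.0002] w 0.0852 ff 0.0 wf [-0.4  0.7 -0.2]
shift [ 16.8 277.7   7.4] turn 12.9
```

```bash
python3 - <<'E'
from h import *
t=robot.get_image("top");s=robot.get_image("side")
cv2.imwrite("pics/t4.png",t[:,:,::-1])
for n,im,roi,z in(("top",t,(248,155,300,230),.048),("side",s,(215,170,300,225),.048)):
    m,c=blobs(im,(0,170,100),(8,255,255),roi,3);print(n,[(cv2.boundingRect(k),cv2.contourArea(k),rect(n,k,z)) for k in c])
m,c=blobs(t,(18,50,100),(32,190,255),(150,165,230,250),50);print([(rect("top",k,.017),cv2.contourArea(k)) for k in c])
a=t[155:235,150:310,::-1];cv2.imwrite("pics/t4c.png",cv2.resize(a,None,fx=5,fy=5,interpolation=cv2.INTER_CUBIC))
E
```

```text
top [((261, 172, 16, 44), 368.0, (array([512.3,  21.9]), array([ 31.1, 141.2]), np.float32(171.7)))]
side [((243, 192, 12, 11), 63.5, (array([534.1,  43.8]), array([27.5, 61.6]), np.float32(103.7)))]
[]
```

View pics/t4c.png

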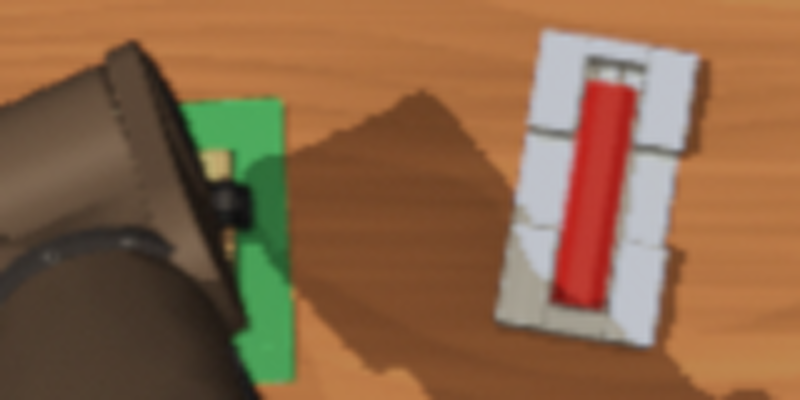

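The mould is unobstructed. The candle runs from (610,80) to (578,305) in the 5x crop, with wax centre near (0.512, 0.022) m and heading -8.3°. The board shows on the mat at (225,200), partly hidden by the arm.

Request:
{"method": "drive_tool", "body": {
  "rows": [
    [1.9,39.5,0,0,0,0,1],
    [1.9,39.5,0,0,0,0,1],
    [1.9,39.5,0,0,0,0,1],
    [1.9,39.5,0,0,0,0,1],
    [1.9,39.5,0,0,0,0,1],
    [1.9,39.5,0,0,0,0,1],
    [1.9,39.2,0,0,0,6.3,1],
    [0,0,0,0,0,6.4,1]
  ]
}}

```text
time_s: 7.35
eef_pos: [0.514, 0.0163, 0.3047]
eef_rot: [3.132, -0.242, 0.001]
wrist_force: [1.7, -0.1, -0.8]
grip_width: 0.0854
finger_force: 0.0
```

Request:
{"method": "drive_tool", "body": {
  "rows": [
    [0,0,20,0,0,0,1],
    [0,0,20,0,0,0,1],
    [0,0,0,0,0,0,1],
    [0,0,0,0,0,0,1]
  ]
}}

```text
time_s: 7.68
eef_pos: [0.5133, 0.0215, 0.2643]
eef_rot: [3.133, -0.227, -0.003]
wrist_force: [-0.5, -0.1, 0.5]
grip_width: 0.0857
finger_force: 0.0
```

```bash
python3 - <<'E'
from h import *
to(.513,.0215,.191,-8.3)
s=robot.get_image("side");t=robot.get_image("top")
m,c=blobs(t,(18,50,100),(32,190,255),(150,165,230,250),50);print("board",[(rect("top",k,.017),cv2.contourArea(k)) for k in c])
# candle height: far wax end face middle of top facet, both views
tp=cv2.cvtColor(cv2.imread("pics/t4.png"),cv2.COLOR_BGR2RGB)
m,c=blobs(tp,(0,170,100),(8,255,255),(248,155,300,230),3)
m2,c2=blobs(s,(0,150,90),(8,255,255),(215,170,300,230),3)
f=lambda m,x:np.argwhere(m)[:, ::-1]
P=f(m,0);Q=f(m2,0);print("side red",Q.min(0),Q.max(0),[cv2.boundingRect(k) for k in c2])
far=P[P[:,1]==P[:,1].min()].mean(0)-[0,.5]; near=P[P[:,1]==P[:,1].max()].mean(0)+[0,.5]
l=Q[Q[:,0]==Q[:,0].min()].mean(0)-[.5,0]; r=Q[Q[:,0]==Q[:,0].max()].mean(0)+[.5,0]
print(far,l,tri(far,l),near,r,tri(near,r))
cv2.imwrite("pics/s5c.png",cv2.resize(s[140:240,200:320,::-1],None,fx=6,fy=6,interpolation=cv2.INTER_CUBIC))
E
```

```text
t 7.6833 pos [0.5133 0.0215 0.2643] yaw -8.3 tilt [-0.0022  0.0001] w 0.0857 ff 0.0 wf [-0.5 -0.1  0.5]
shift [-0.1  0.  73.3] turn 0.0
board [((array([478.8, 295.3]), array([119. ,  78.9]), np.float32(4.3)), 811.0)]
side red [233 191] [279 203] [(233, 191, 47, 13)]
[269.5 171.5] [232.5 191. ] (array([0.58204351, 0.02000004, 0.0550466 ]), np.float64(0.0019616886839542544)) [266.  215.5] [279.5 195. ] (array([0.44165382, 0.02920241, 0.04870844]), np.float64(0.0006492969157646115))
```

View pics/s5c.png

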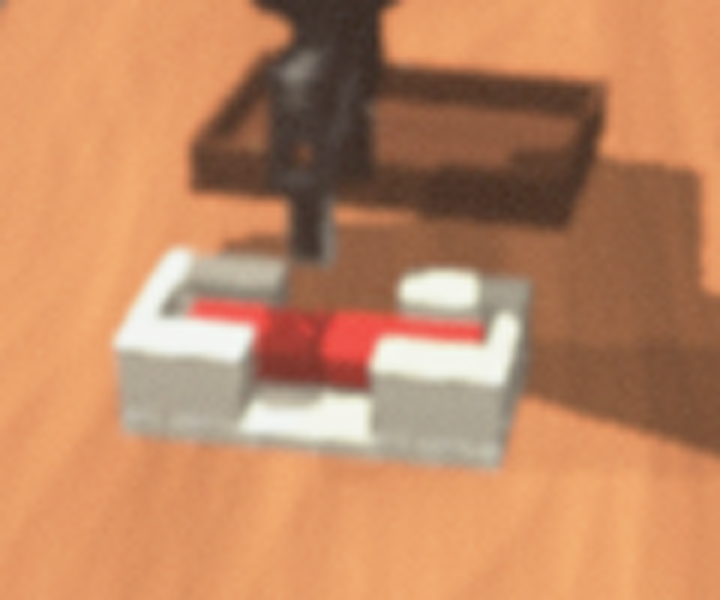

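The board lies centred on the mat and level. The candle top measures about 0.05 m (0.048 expected). The fingers at (310,230) line up with the gap at (315,350).

Request:
{"method": "drive_tool", "body": {
  "rows": [
    [0,0,20,0,0,0,1],
    [0,0,20,0,0,0,1],
    [0,0,15,0,0,0,1],
    [0,0,10,0,0,0,1],
    [0,0,5,0,0,0,1],
    [0,0,3,0,0,0,1],
    [0,0,0,0,0,0,1],
    [0,0,0,0,0,0,1]
  ]
}}

```text
time_s: 8.45
eef_pos: [0.5136, 0.0216, 0.1923]
eef_rot: [3.133, -0.227, 0.001]
wrist_force: [0.2, -0.7, 0.6]
grip_width: 0.0854
finger_force: 0.0
```

Request:
{"method": "drive_tool", "body": {
  "rows": [
    [0,0,0,0,0,0,-1],
    [0,0,0,0,0,0,-1],
    [0,0,0,0,0,0,-1],
    [0,0,0,0,0,0,-1],
    [0,0,0,0,0,0,-1],
    [0,0,0,0,0,0,-1],
    [0,0,0,0,0,0,-1]
  ]
}}

```text
time_s: 9.03
eef_pos: [0.5134, 0.0215, 0.1921]
eef_rot: [3.133, -0.227, 0.001]
wrist_force: [-1.2, -0.4, 6.5]
grip_width: 0.0353
finger_force: 50.1
```

Request:
{"method": "drive_tool", "body": {
  "rows": [
    [0,0,-3,0,0,0,-1],
    [0,0,-8,0,0,0,-1],
    [0,0,-15,0,0,0,-1],
    [0,0,-20,0,0,0,-1],
    [0,0,-25,0,0,0,-1],
    [0,0,-25,0,0,0,-1],
    [0,0,-4,0,0,0,-1],
    [0,0,0,0,0,0,-1]
  ]
}}

```text
time_s: 9.7
eef_pos: [0.5134, 0.0216, 0.2933]
eef_rot: [3.133, -0.227, 0.005]
wrist_force: [0.8, -0.2, -1.5]
grip_width: 0.0349
finger_force: 50.3
```

```bash
python3 -c "
from h import *
to(.4915,-.263,.188,-11.8)
s=robot.get_image('side')
cv2.imwrite('pics/side6.png',cv2.resize(s[100:240,170:350,::-1],None,fx=4,fy=4))"
```

```text
t 9.7 pos [0.5134 0.0216 0.2933] yaw -8.29 tilt [ 0.0033 -0.0004] w 0.0349 ff 50.25942494859919 wf [ 0.8 -0.2 -1.5]
shift [ 19.  284.8 105.4] turn 3.51
```

View pics/side6.png

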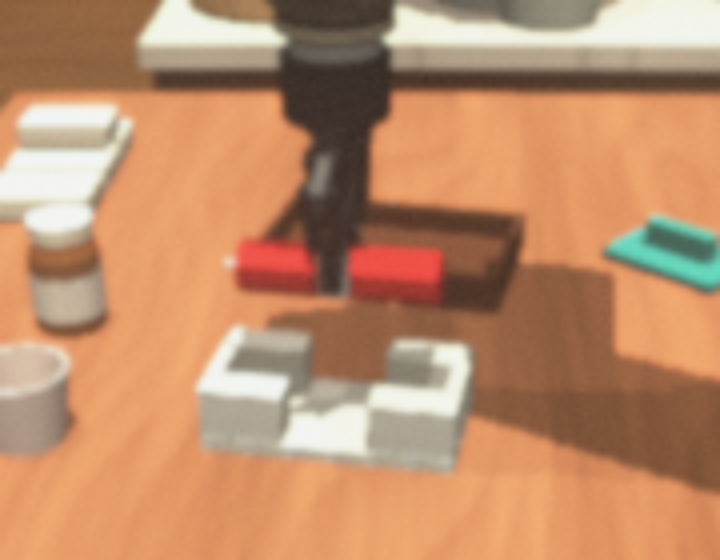

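The candle, at (340,270), hangs level and well clear of the mould, centred in the fingers.

Request:
{"method": "drive_tool", "body": {
  "rows": [
    [2.4,35.6,0,0,0,0,-1],
    [2.4,35.6,0,0,0,0,-1],
    [2.4,35.6,0,0,0,0,-1],
    [2.4,35.6,0,0,0,0,-1],
    [2.4,35.6,0,0,0,0,-1],
    [2.4,35.6,0,0,0,0,-1],
    [2.3,35.6,0,0,0,0,-1],
    [2.3,35.6,0,0,0,0,-1]
  ]
}}

```text
time_s: 10.42
eef_pos: [0.4904, -0.2647, 0.29]
eef_rot: [-3.132, 0.228, 0.004]
wrist_force: [0.9, 0.2, -0.9]
grip_width: 0.035
finger_force: 50.3
```

Request:
{"method": "drive_tool", "body": {
  "rows": [
    [0,0,0,0,0,3.5,-1],
    [0,0,20,0,0,0,-1],
    [0,0,25,0,0,0,-1],
    [0,0,25,0,0,0,-1],
    [0,0,15,0,0,0,-1],
    [0,0,8,0,0,0,-1],
    [0,0,4,0,0,0,-1],
    [0,0,0,0,0,0,-1]
  ]
}}

```text
time_s: 11.08
eef_pos: [0.491, -0.263, 0.1936]
eef_rot: [-3.124, 0.323, 0.003]
wrist_force: [-0.1, 0.9, -2.1]
grip_width: 0.035
finger_force: 50.5
```

```bash
python3 -c "
from h import *
to(.4915,-.263,.188,-11.8)"
```

```text
t 11.0833 pos [ 0.491  -0.263   0.1936] yaw -11.8 tilt [-0.0016  0.001 ] w 0.035 ff 50.45953163411468 wf [-0.1  0.9 -2.1]
shift [ 0.5 -0.1  5.6] turn -0.0
```

Request:
{"method": "drive_tool", "body": {
  "rows": [
    [0,0,2,0,0,0,-1],
    [0,0,1,0,0,0,-1],
    [0,0,1,0,0,0,-1],
    [0,0,1,0,0,0,-1],
    [0,0,0,0,0,0,-1],
    [0,0,0,0,0,0,-1]
  ]
}}

```text
time_s: 11.58
eef_pos: [0.4911, -0.263, 0.19]
eef_rot: [3.125, -0.323, 0.001]
wrist_force: [0.4, -0.8, -1.2]
grip_width: 0.0346
finger_force: 50.5
```

Request:
{"method": "drive_tool", "body": {
  "rows": [
    [0,0,1,0,0,0,-1],
    [0,0,0,0,0,0,-1],
    [0,0,0,0,0,0,-1]
  ]
}}

```text
time_s: 11.83
eef_pos: [0.4911, -0.263, 0.1887]
eef_rot: [3.125, -0.323, 0.0]
wrist_force: [0.0, 0.3, -2.2]
grip_width: 0.035
finger_force: 50.5
```

Request:
{"method": "drive_tool", "body": {
  "rows": [
    [0,0,1,0,0,0,-1],
    [0,0,0,0,0,0,-1],
    [0,0,0,0,0,0,-1]
  ]
}}

```text
time_s: 12.08
eef_pos: [0.4911, -0.263, 0.1881]
eef_rot: [3.125, -0.323, 0.001]
wrist_force: [-1.1, -0.3, 5.8]
grip_width: 0.0345
finger_force: 51.2
```

The candle is touching the tray floor, so I'll release it gently and retreat.

Request:
{"method": "drive_tool", "body": {
  "rows": [
    [0,0,0,0,0,0,0],
    [0,0,0,0,0,0,0.4],
    [0,0,0,0,0,0,0.6],
    [0,0,0,0,0,0,0.6],
    [0,0,-10,0,0,0,0.6],
    [0,0,-30,0,0,0,0.6],
    [0,0,-40,0,0,0,0.6],
    [0,0,-40,0,0,0,0.6]
  ]
}}

```text
time_s: 12.75
eef_pos: [0.4908, -0.2628, 0.3092]
eef_rot: [-3.124, 0.323, 0.003]
wrist_force: [1.8, 0.0, 0.5]
grip_width: 0.0684
finger_force: 0.0
```

Request:
{"method": "drive_tool", "body": {
  "rows": [
    [0,-40,0,0,0,0,1],
    [0,-40,0,0,0,0,1],
    [0,-40,0,0,0,0,1],
    [0,-40,0,0,0,0,1],
    [0,0,0,0,0,0,1],
    [0,0,0,0,0,0,1]
  ]
}}

```text
time_s: 13.25
eef_pos: [0.524, -0.1045, 0.3085]
eef_rot: [3.125, -0.317, 0.001]
wrist_force: [0.1, -0.1, -0.2]
grip_width: 0.0855
finger_force: 0.0
```

```bash
python3 - <<'E'
from h import *
to(.49,-.1,.3,-12)
t=robot.get_image("top");s=robot.get_image("side")
m,c=blobs(t,(0,170,90),(8,255,255),(322,150,400,250),20);print("candle",[(rect("top",k,.04),cv2.contourArea(k)) for k in c])
m,c=blobs(t,(18,50,100),(32,190,255),(150,165,230,250),50);print("board",[(rect("top",k,.017),cv2.contourArea(k)) for k in c])
cv2.imwrite("pics/end.png",np.hstack([cv2.resize(t,(400,300)),cv2.resize(s,(400,300))])[:,:,::-1])
E
```

```text
t 13.25 pos [ 0.524  -0.1045  0.3085] yaw -11.59 tilt [ 0.0006 -0.0003] w 0.0855 ff 0.0 wf [ 0.1 -0.1 -0.2]
shift [-34.2   2.4   8.4] turn 0.41
candle [((array([ 491.9, -260.8]), array([ 36.3, 148.1]), np.float32(167.8)), 416.5)]
board [((array([478.8, 295.2]), array([119. ,  78.7]), np.float32(4.3)), 809.0)]
```

View pics/end.png

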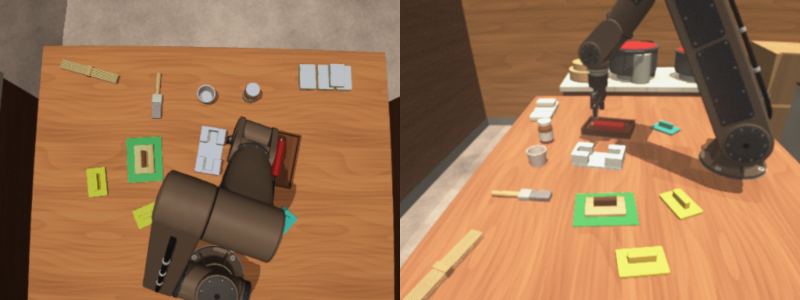

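The board is centred on the mat at (145,159) with its handle up, and the candle lies in the middle of the tray at (608,127). The cup, jar and brush haven't moved, and the gripper is clear.

```bash
python3 -c "
from station import robot
print(robot.hand_in())"
```

```text
the job is handed in; nothing more can be done
None
```

The job is handed in: the press board lies flat, handle up, in the middle of the green mat, the candle lies on the tray floor, and the cup, jar and brush look unmoved; the hand-in returned no verdict.

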